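# Tug the drying wedge out from under a hinged pastry board

### The job

The heavy hinged pastry board has been propped ajar to dry by a wooden wedge pushed under its front edge. Work that wedge straight back out in small tugs of one to two centimetres, pausing about half a second after each, so that the board comes down step by step without being lifted, until it lies fully shut; then let go of the wedge lying flat on the worktop, a couple of centimetres clear in front of the board. Leave the spare wedge, which props nothing, where it is.

Things in the scene. Friction and masses are not known exactly. Their poses are not given: they have to be found in the camera images.
- wedge: Light-wood wedge, 130 x 34 mm, 70 g; flat underside, top slopes from 38 high at the heel to 4 at the tip, sides parallel. This one is under the board's front edge, tip first, square to it, with 65 to 70 of the heel end standing out. It comes out along its own -x with a 3 to 10 N pull, and stays where a tug leaves it. Origin: centre of underside; +x from heel (-65) to tip (+65), z up.
- spare_wedge: Light-wood wedge, 130 x 34 mm, 70 g; flat underside, top slopes from 38 high at the heel to 4 at the tip, sides parallel. Same look, but lies free in front of the board to one side, near a small cup and a tin. Moving it over 30 mm fails. Origin: centre of underside; +x from heel (-65) to tip (+65), z up.
- board_front (a point): Fixed point on the worktop surface below the middle of the shut board's front edge. Its -x points away from the board, toward the side where the wedge comes out, y along the edge, z up. Board: wood, 200 deep x 300 wide x 26 thick mm, 1.3 kg, hinged to a dark fixed rail behind. Shut: underside 3, top 29 mm above the worktop; as found: edge 2 mm further forward, underside about 20 up, top 46.
- board (a joint): Opening angle of the board about its rear hinge, rad: 0 shut, grows as the front edge rises. 0.083 to 0.095 as found; each 10 mm of wedge drawn back lowers it by about 0.013. It falls by its own weight, freely over the last few mm when the tip leaves.
Mind the look-alikes: they are no part of the job. Leave any pink or purple look-alike of the wedge alone.

How it is judged:
On the way, in this order (a step that is already met when the one before it is completed fails the run):
1. after the first tugs the board rests on the wedge lower than it was found, at 0.048 to 0.077 rad, for 0.2 s (value of joint board between 0.048 and 0.077 rad and velocity of joint board between -0.03 and 0.03 rad/s and contact force between wedge and board above 0.5 N), for 0.2 s.
2. after further tugs it rests on the wedge lower still, at 0.010 to 0.046 rad, for 0.2 s (value of joint board between 0.01 and 0.046 rad and velocity of joint board between -0.03 and 0.03 rad/s and contact force between wedge and board above 0.5 N), for 0.2 s.
At the end, for the whole second after the job is handed in: The board is fully shut (under 0.006 rad). The wedge lies flat on the worktop (tilt under 0.2 rad), at rest and released, in front of the board: its centre 70 to 230 mm in front of the board's front edge, so that its tip is at least 5 mm clear (value of joint board below 0.006 rad and x of wedge in the frame of board_front between -0.23 and -0.07 m and z of wedge in the frame of board_front between -0.008 and 0.012 m and angle between wedge's own z axis and vertical below 0.2 rad and linear speed of wedge below 0.02 m/s); the robot touches nothing.
It fails at once if the board is lifted above 0.115 rad (value of joint board above 0.115 rad).
It fails at once if the spare wedge is moved by more than 30 mm (distance of spare_wedge from where it was at the start of the episode above 0.03 m).
It also fails if it takes over 40 s, if anything falls off the work surface, if the arm or the gripper's body presses on something with over 40 N, if the wrist force passes 120 N, or if a joint passes its speed limit or range.

### The arm

A 6-joint arm with a two-finger parallel gripper is mounted at the origin on a cart in front of the work surface, level with it; the furniture and walls round the work are solid. World frame = base frame: x ahead of the robot, y to its left, z up, the work surface at z = 0. Lengths are in m, angles in rad, forces in N, time in s.
With the tool pointing down it reaches from about 0.425 to 0.95 m from the base axis. Payload 3.5 kg.
Tool frame: the origin (TCP) lies midway between the tips of the shut fingers; the grasp point (between the pads) lies 19 mm behind it (arm.grasp_offset is the distance from the TCP to the grasp point, in m); z points along the fingers, y is the line along which they close (so a half turn about z gives the same grasp; the last joint's range is limited). The gripper opens to 85 mm and grips with 20 to 120 N. Pads are 22 mm wide; open, the fingers measure 114 mm over their backs; the gripper's body (76 mm by 85 mm) begins 54 mm behind the grasp point. The pads swing forward as they close: fully open they stand 13 mm farther back than shut.
Start: joints at [1.1, 0.286, 1.577, -0, 1.279, -0.15], TCP at [0.213, 0.641, 0.231] pointing down, gripper open.
Joint ranges: [-2.77, 2.77], [-0.9, 2.22], [0.21, 2.48], [-1.53, 4.67], [0.24, 2.81], [-2.84, 2.84]. Speed limits (rad/s): [2.79, 2.79, 3.14, 3.14, 3.14, 3.14].

### API

Orientations are given as a rotation vector (axis times angle).
In Python, from workcell import arm, optics, boxes_of, outline_of, landmark_of gives the robot as it stands.
- The arm moves only by the tool jog_arm, never from a script. Its argument "targets" is a list of rows, each a list of 7 numbers: the shift along the tool's x, y, z in mm, then the turn, a rotation vector about the tool's x, y, z in degrees, then the opening, from 0 (shut) to 1 (fully open). A call has 1 to 5 rows; each row is the pose to reach, as a shift and turn from the pose commanded when the call began, along the tool's axes at that moment; what a row does not reach only later rows make up. A row lasts 1/8 s, in which the tool goes at most 62.5 mm and 10.7 degrees, less where a joint would pass 70% of its speed; a pose out of reach is approached as far as the arm can. A call with a gripper value outside its range is refused whole. The fingers move at their own pace and stop on an object; "squeeze" is the grip in N (left out, the last holds). Time passes only in rows, so rows that repeat a pose let the fingers close. It gives the time, the measured TCP pose, the force, the opening and the grip force at its end, in the units of the state.
- arm.observe(): the state, without advancing time (a new reading comes with each control period).
- optics.get_image(name): name is "scene" or "top" or "wrist"; returns (picture, depth): 420x560x3 uint8, blue, green, red; 420x560 float32, m along the optical axis (not along the pixel's ray), 0 where there is no reading.
- optics.camera_params(name): a dict with "fx", "fy", "cx", "cy" (pixels), "origin" and "attitude" of the camera in the world. Camera axes: x right, y down, z forward; pixel columns grow to the right and rows downward; lengths in m; the calibration is good to about 2 mm. A picture is of the moment at which its call begins: read the wrist's pose just before it. camera_params takes no time and is no camera call; for the wrist camera it gives the pose at the moment of the call.
- arm.close_job(): hands the job in; it is judged then, once.
Trained networks look in the newest picture that a camera, given by its name, has taken for a name from the list of things; names that differ only in an ending like _2 or _b are one class to them, and where a whole thing is asked for, a point or a joint stands for the part that bears it (a point fixed in the world has none). Each returns a list of dicts, best first, with "p" (0 to 1); they miss things now and then, are a little off and sometimes report something else, mostly with a low value. They report only what shows in the picture. A call takes as long as a camera call. They do not tell look-alikes from the thing itself.
- boxes_of(thing, camera): "point" ([row, column] in pixels, amid what is visible of it).
- outline_of(thing, camera): "region" (420x560 bool, what is visible of it) and "point" ([row, column] in pixels, amid what is visible of it).
- landmark_of(thing, camera): "point" ([row, column] in pixels: a listed point, or the origin of a listed thing).
The state is a dict: "clock": time; "joints": joint angles; "qd": joint speeds; "effort": joint torques, N m; "ee_pos": TCP position; "tool_rot": TCP orientation; "ft_force": force on the tool from outside, world axes, zero at the start; "moment": the same for the moment, N m; "finger_gap": opening from 0.0 (shut) to 1.0 (fully open); "gripper_force": force on a finger pad.
Only numpy, scipy, OpenCV 4.12 (cv2) and the standard library are available. Lean on these libraries where they do the work, as an engineer would, in place of code of your own. Each camera call takes 0.05 s, during which the arm holds its last target. There are 200 camera calls.

## Working session

There is one attempt and no reset: what is moved stays moved. The work goes in short steps, Python scripts to look and compute and a tool call to move; the robot and the scene stay as the last step left them, time stands still between calls to the robot, and variables do not carry over. Pictures are saved under pics/ and viewed, at most 10 in all, crops included, and the job is handed in when it is done.

Besides the shell and the picture viewer there is one more tool, called after "Request:" as name(argument=value, ...), one argument or row to a line, values as JSON. jog_arm: Moves the arm, as the interface text tells. Its arguments: {"type":"object","properties":{"targets":{"type":"array"},"squeeze":{"type":"number"}},"required":["targets"]}

```bash
mkdir -p pics; cat > h.py <<'E'
import numpy as np,cv2
from scipy.spatial.transform import Rotation as R
from workcell import arm,optics,boxes_of,outline_of,landmark_of
def att(c):
    a=np.array(c["attitude"],float)
    return a if a.shape==(3,3) else (R.from_rotvec(a).as_matrix() if a.size==3 else R.from_quat(a).as_matrix())
def cloud(name):
    c=optics.camera_params(name); im,d=optics.get_image(name)
    v,u=np.mgrid[:420,:560]
    P=np.stack([(u-c["cx"])/c["fx"]*d,(v-c["cy"])/c["fy"]*d,d],-1)@att(c).T+np.array(c["origin"])
    P[d==0]=np.nan
    return im,P
E
python3 - <<'E'
from h import *
print(optics.camera_params("top"),arm.observe())
im,P=cloud("top");
for t in ["wedge","board"]:
    for o in outline_of(t,"top"):
        m=o["region"];q=P[m];print(t,o["p"],o["point"],m.sum(),np.nanmedian(q,0).round(3),np.nanmin(q,0).round(3),np.nanmax(q,0).round(3))
print(landmark_of("board_front","top"))
im2,P2=cloud("scene")
for o in outline_of("wedge","scene"):
    q=P2[o["region"]];print(o["p"],o["point"],np.nanmedian(q,0).round(3))
cv2.imwrite("pics/a.png",im);cv2.imwrite("pics/b.png",im2)
E
```

```text
{'fx': 381.0276645623579, 'fy': 381.0276645623579, 'cx': 279.63207072513524, 'cy': 207.47581455082255, 'origin': array([0.54447254, 0.03225283, 0.91423656]), 'attitude': array([-2.20592896,  2.17197916, -0.06407781])} {'clock': 0.0, 'joints': array([ 1.10001907e+00,  2.87180006e-01,  1.57820823e+00,  5.09451346e-06,
        1.27860162e+00, -1.50003953e-01]), 'qd': array([ 0.0002294 , -0.00018833,  0.00037521, -0.00035017,  0.00121257,
       -0.00312174]), 'effort': array([-2.03231531e-03, -4.06006157e+01, -2.92609888e+01, -3.56599558e-04,
        6.01338164e-03, -1.35197016e-06]), 'ee_pos': array([0.21249345, 0.63997385, 0.22992072]), 'tool_rot': array([-0.50159635, -3.10054247,  0.00358239]), 'ft_force': array([ 0.0523804 ,  0.27535052, -0.39019849]), 'moment': array([-0.01133617, -0.07861666, -0.02105914]), 'gripper_force': 0.0, 'finger_gap': 0.9954339786982097}
wedge 0.82 [189.6, 148.3] 942 [0.639 0.34  0.02 ] [ 0.599  0.274 -0.003] [0.682 0.401 0.04 ]
wedge 0.69 [297.0, 409.9] 843 [ 0.391 -0.265  0.021] [ 0.331 -0.325 -0.002] [ 0.445 -0.215  0.04 ]
wedge 0.66 [239.8, 267.0] 456 [0.532 0.059 0.028] [ 0.496  0.04  -0.003] [0.567 0.081 0.039]
board 0.76 [180.3, 287.6] 11077 [0.663 0.016 0.037] [ 0.556 -0.138 -0.002] [0.78  0.17  0.049]
[{'point': [221.7, 286.8], 'p': 0.85}]
0.97 [327.1, 337.2] [ 0.38  -0.274  0.017]
0.79 [190.1, 198.4] [0.626 0.349 0.016]
0.64 [229.6, 249.9] [0.518 0.046 0.021]
```

View pics/a.png

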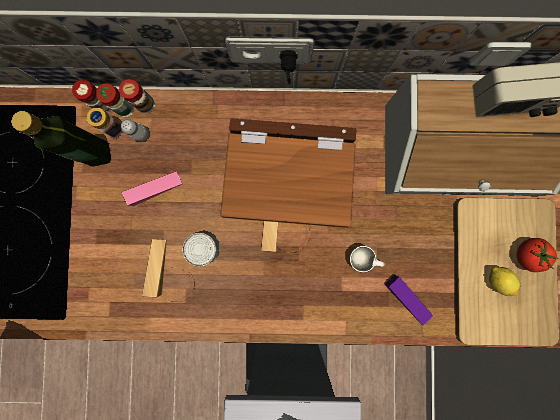

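View pics/b.png

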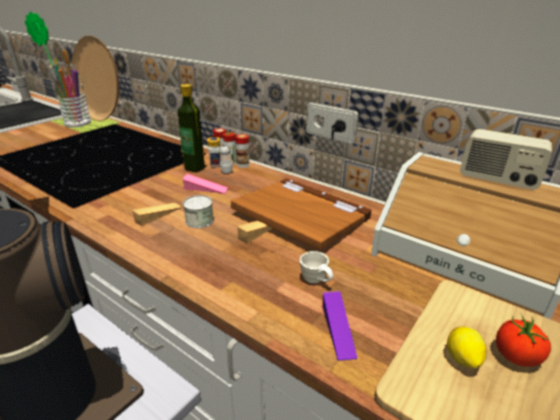

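The light-wood or wedge-shaped candidates in the top view are:
- Pink look-alike at (189,148).
- Purple look-alike at (300,410).
- Free light-wood spare, next to the tin, at (268,154).
- Light-wood wedge running under the board's front edge, at (237,269). I choose this one.

The scene view agrees, with the chosen wedge at (230,250).

```bash
python3 - <<'E'
from h import *
im,P=cloud("top")
o=[o for o in outline_of("wedge","top") if abs(o["point"][1]-268)<20][0]
m=o["region"]; m=cv2.erode(m.astype(np.uint8),np.ones((2,2)))>0
q=P[m];q=q[q[:,2]>0.012]
r=cv2.minAreaRect(q[:,:2].astype(np.float32)*1000);print(r,cv2.boxPoints(r).round(1).tolist())
A=np.c_[q[:,:2],np.ones(len(q))];g=np.linalg.lstsq(A,q[:,2],rcond=None)[0];print("grad",g, np.degrees(np.arctan2(-g[1],-g[0])))
b=outline_of("board","top")[0]["region"];qb=P[b];qb=qb[(qb[:,2]>0.02)&(qb[:,0]<.72)]
r=cv2.minAreaRect(qb[:,:2].astype(np.float32)*1000);print(r,cv2.boxPoints(r).round(1).tolist())
c=im[195:270,215:325];cv2.imwrite("pics/c.png",cv2.resize(c,None,fx=6,fy=6,interpolation=cv2.INTER_CUBIC))
s=arm.observe();print(R.from_rotvec(s["tool_rot"]).as_matrix().round(3),s["ee_pos"])
E
```

```text
((531.10009765625, 56.964298248291016), (31.52936553955078, 66.4857406616211), 86.33219146728516) [[496.8999938964844, 43.400001525878906], [563.2999877929688, 39.099998474121094], [565.2999877929688, 70.5999984741211], [498.8999938964844, 74.80000305175781]]
grad [-0.25414234  0.02649828  0.1620514 ] -5.952465342178721
((646.506591796875, 17.025039672851562), (299.9486083984375, 164.41253662109375), 86.40836334228516) [[555.0999755859375, -127.5], [719.2000122070312, -137.8000030517578], [737.9000244140625, 161.60000610351562], [573.9000244140625, 171.89999389648438]]
[[-0.949  0.315 -0.   ]
 [ 0.315  0.949 -0.   ]
 [ 0.    -0.    -1.   ]] [0.21277717 0.640514   0.23121303]
```

View pics/c.png

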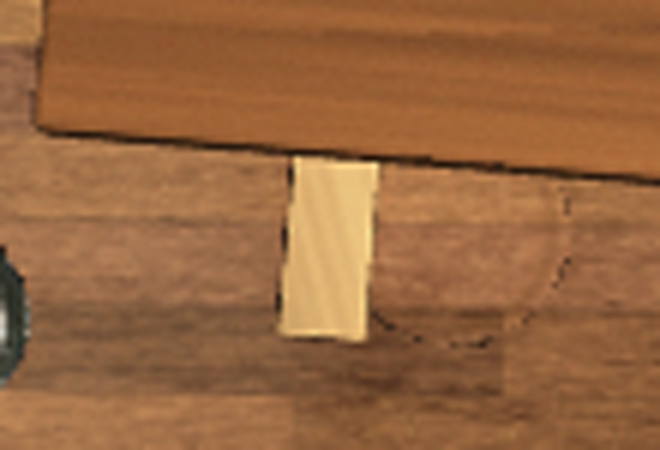

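The crop shows the light-wood wedge running under the board's front edge, at about (325,160) in the crop. Its heel is at (325,335), and it lies square to the edge. I confirm this choice and move over it.

Request:
jog_arm(
  targets=[
    [-30, -28, 0, 0, 0, 0, 1],
    [-74, -69, 0, 0, 0, 0, 1],
    [-118, -110, 0, 0, 0, 0, 1],
    [-162, -151, 0, 0, 0, 0, 1],
    [-206, -192, 0, 0, 0, 0, 1],
  ],
  squeeze=50,
)

```text
clock: 1.08
ee_pos: [0.3485, 0.3918, 0.2317]
tool_rot: [0.501, 3.101, 0.001]
ft_force: [0.4, 0.9, 0.2]
finger_gap: 0.995
gripper_force: 0.0
```

Request:
jog_arm(
  targets=[
    [-44, -41, 10, 0, 0, 0, 1],
    [-88, -82, 20, 0, 0, 0, 1],
    [-132, -123, 30, 0, 0, 0, 1],
    [-176, -164, 40, 0, 0, 0, 1],
    [-220, -205, 50, 0, 0, 0, 1],
  ],
)

```text
clock: 1.7
ee_pos: [0.4928, 0.1277, 0.1816]
tool_rot: [0.502, 3.1, 0.001]
ft_force: [0.5, 0.8, -0.4]
finger_gap: 1.001
gripper_force: 0.0
```

Request:
jog_arm(
  targets=[
    [-35, -35, 0, 0, 0, -7, 1],
    [-62, -56, 0, 0, 0, -14.8, 1],
    [-62, -56, 0, 0, 0, -14.8, 1],
    [-62, -56, 0, 0, 0, -14.8, 1],
  ],
)

```text
clock: 2.2
ee_pos: [0.5327, 0.0572, 0.1812]
tool_rot: [-0.1, -3.139, -0.001]
ft_force: [-0.4, -0.1, 0.2]
finger_gap: 0.997
gripper_force: 0.0
```

```bash
cat > g.py <<'E'
from h import *
import sys
s=arm.observe();M=R.from_rotvec(s["tool_rot"]).as_matrix();print(s["clock"],s["ee_pos"].round(4),M.round(3).tolist(),s["finger_gap"],s["gripper_force"],s["ft_force"].round(2))
E
python3 - <<'E'
from g import *
T=np.array([.5328,.0569,.004]);print("to go tool mm",((T-s["ee_pos"])@M*1000).round(1))
im,P=cloud("wrist");cv2.imwrite("pics/d.png",im)
for o in outline_of("wedge","wrist"):
    m=cv2.erode(o["region"].astype(np.uint8),np.ones((3,3)))>0
    q=P[m];q=q[q[:,2]>0.012];r=cv2.minAreaRect(q[:,:2].astype(np.float32)*1000);print(o["p"],o["point"],r,cv2.boxPoints(r).round(1).tolist())
E
```

```text
2.2 [0.5327 0.0572 0.1812] [[-0.998, 0.064, -0.001], [0.064, 0.998, 0.0], [0.001, 0.0, -1.0]] 0.9971381477341661 0.0 [-0.36 -0.11  0.18]
to go tool mm [ -0.3  -0.4 177.2]
0.83 [184.5, 287.0] ((531.9824829101562, 58.33207321166992), (32.329933166503906, 69.4643325805664), 86.500244140625) [[496.29998779296875, 44.29999923706055], [565.7000122070312, 40.099998474121094], [567.5999755859375, 72.30000305175781], [498.29998779296875, 76.5999984741211]]
0.74 [295.6, 539.6] ((654.9923095703125, 303.1806640625), (34.580413818359375, 15.672629356384277), 7.547415733337402) [[636.7999877929688, 308.70001220703125], [638.9000244140625, 293.1000061035156], [673.2000122070312, 297.70001220703125], [671.0999755859375, 313.20001220703125]]
```

View pics/d.png

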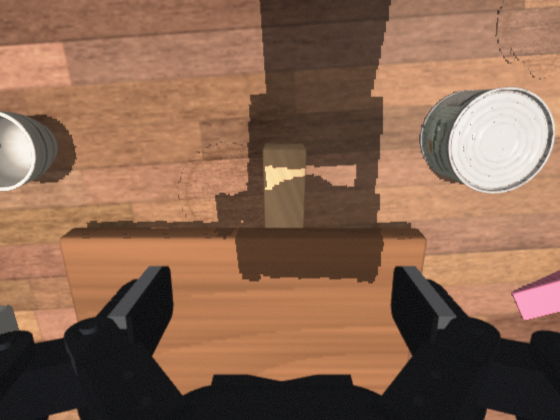

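The wrist view shows the wedge at (185,285), square under the board edge at row 228. The fingers straddle it, so I go down and grip.

Request:
jog_arm(
  targets=[
    [0, 1, 45, 0, 0, 0, 1],
    [0, 1, 100, 0, 0, 0, 1],
    [0, 1, 145, 0, 0, 0, 1],
    [0, 1, 177, 0, 0, 0, 1],
    [0, 1, 177, 0, 0, 0, 1],
  ],
)

```text
clock: 2.92
ee_pos: [0.5301, 0.059, 0.0018]
tool_rot: [-0.096, -3.133, -0.001]
ft_force: [0.5, 0.1, 0.8]
finger_gap: 0.998
gripper_force: 0.0
```

Request:
jog_arm(
  targets=[
    [0, 0, 0, 0, 0, 0, 0.55],
    [0, 0, 0, 0, 0, 0, 0.2],
    [0, 0, 0, 0, 0, 0, 0.2],
    [0, 0, 0, 0, 0, 0, 0.2],
    [0, 0, 0, 0, 0, 0, 0.2],
  ],
  squeeze=40,
)

```text
clock: 3.55
ee_pos: [0.5343, 0.0582, 0.0062]
tool_rot: [0.098, 3.138, 0.001]
ft_force: [-2.0, 2.3, 7.0]
finger_gap: 0.39
gripper_force: 42.4
```

Request:
jog_arm(
  targets=[
    [6, 0, -2, 0, 0, 0, 0.2],
    [12, 0, -2, 0, 0, 0, 0.2],
    [12, 0, -2, 0, 0, 0, 0.2],
    [12, 0, -2, 0, 0, 0, 0.2],
    [12, 0, -2, 0, 0, 0, 0.2],
  ],
)

```text
clock: 4.18
ee_pos: [0.5206, 0.0584, 0.0062]
tool_rot: [-0.098, -3.138, 0.0]
ft_force: [-1.8, -1.1, 1.1]
finger_gap: 0.388
gripper_force: 41.6
```

```bash
cat > k.py <<'E'
from g import *
im,P=cloud("top")
for o in outline_of("board","top")[:1]:
    q=P[cv2.erode(o["region"].astype(np.uint8),np.ones((5,5)))>0];q=q[(q[:,2]>.02)&(q[:,2]<.055)]
    A=np.c_[q[:,:2],np.ones(len(q))]
    g=np.linalg.lstsq(A,q[:,2],rcond=None)[0]
    for _ in range(4):
        k=abs(A@g-q[:,2])<.004;g=np.linalg.lstsq(A[k],q[k,2],rcond=None)[0]
    print("board tilt",-g@[np.cos(-.063),np.sin(-.063),0],k.mean())
for o in outline_of("wedge","top"): print(o["point"],np.nanmedian(P[o["region"]],0).round(3))
E
python3 k.py
```

```text
4.175 [0.5206 0.0584 0.0062] [[-0.998, 0.062, -0.002], [0.062, 0.998, -0.0], [0.002, -0.0, -1.0]] 0.38835017341537853 41.60772277973592 [-1.82 -1.06  1.06]
board tilt 0.06289329184015051 0.9902502764096894
[187.4, 148.7] [0.639 0.341 0.019]
[297.9, 407.7] [ 0.393 -0.265  0.02 ]
```

Request:
jog_arm(
  targets=[
    [5, 0, 0, 0, 0, 0, 0.2],
    [10, 0, 0, 0, 0, 0, 0.2],
    [10, 0, 0, 0, 0, 0, 0.2],
    [10, 0, 0, 0, 0, 0, 0.2],
    [10, 0, 0, 0, 0, 0, 0.2],
  ],
)

```text
clock: 4.95
ee_pos: [0.511, 0.0593, 0.0063]
tool_rot: [-0.098, -3.139, -0.0]
ft_force: [1.7, -0.7, -1.7]
finger_gap: 0.385
gripper_force: 41.3
```

```bash
python3 k.py
```

```text
4.95 [0.511  0.0593 0.0063] [[-0.998, 0.062, -0.001], [0.062, 0.998, 0.0], [0.001, 0.0, -1.0]] 0.3849046055979966 41.326906783506274 [ 1.72 -0.7  -1.67]
board tilt 0.049999298923624334 0.9899121054734319
[299.4, 408.0] [ 0.392 -0.266  0.018]
[189.7, 149.3] [0.639 0.342 0.019]
[228.7, 269.5] [0.558 0.057 0.015]
```

Request:
jog_arm(
  targets=[
    [0, 0, 0, 0, 0, 0, 0.2],
    [0, 0, 0, 0, 0, 0, 0.2],
  ],
)

```text
clock: 5.35
ee_pos: [0.511, 0.0592, 0.0063]
tool_rot: [-0.098, -3.14, -0.0]
ft_force: [-1.0, 1.5, -1.3]
finger_gap: 0.39
gripper_force: 41.4
```

Request:
jog_arm(
  targets=[
    [7, 0, 0, 0, 0, 0, 0.2],
    [14, 0, 0, 0, 0, 0, 0.2],
    [14, 0, 0, 0, 0, 0, 0.2],
    [14, 0, 0, 0, 0, 0, 0.2],
    [14, 0, 0, 0, 0, 0, 0.2],
  ],
)

```text
clock: 5.98
ee_pos: [0.4964, 0.0601, 0.0063]
tool_rot: [-0.098, -3.138, 0.0]
ft_force: [-2.8, -0.8, 0.4]
finger_gap: 0.386
gripper_force: 41.7
```

Request:
jog_arm(
  targets=[
    [0, 0, 0, 0, 0, 0, 0.2],
    [5, 0, 0, 0, 0, 0, 0.2],
    [10, 0, 0, 0, 0, 0, 0.2],
    [10, 0, 0, 0, 0, 0, 0.2],
    [10, 0, 0, 0, 0, 0, 0.2],
  ],
)

```text
clock: 6.6
ee_pos: [0.4872, 0.0607, 0.0065]
tool_rot: [0.098, 3.14, 0.0]
ft_force: [2.1, -0.3, -1.9]
finger_gap: 0.385
gripper_force: 41.4
```

Request:
jog_arm(
  targets=[
    [0, 0, 0, 0, 0, 0, 0.2],
    [0, 0, 0, 0, 0, 0, 0.2],
    [0, 0, 0, 0, 0, 0, 0.2],
  ],
)

```text
clock: 6.98
ee_pos: [0.4872, 0.0607, 0.0064]
tool_rot: [-0.098, -3.14, 0.0]
ft_force: [1.9, -1.3, -0.4]
finger_gap: 0.389
gripper_force: 41.4
```

```bash
python3 k.py
```

```text
6.975 [0.4872 0.0607 0.0064] [[-0.998, 0.062, -0.0], [0.062, 0.998, -0.0], [0.0, -0.0, -1.0]] 0.3891238609333196 41.44336821511388 [ 1.88 -1.28 -0.38]
board tilt 0.017947500958784206 0.9872117611519484
[298.4, 409.1] [ 0.392 -0.265  0.02 ]
[232.6, 270.1] [0.544 0.055 0.013]
```

Request:
jog_arm(
  targets=[
    [7, 0, 0, 0, 0, 0, 0.2],
    [14, 0, 0, 0, 0, 0, 0.2],
    [14, 0, 0, 0, 0, 0, 0.2],
    [14, 0, 0, 0, 0, 0, 0.2],
    [14, 0, 0, 0, 0, 0, 0.2],
  ],
)

```text
clock: 7.75
ee_pos: [0.4727, 0.0616, 0.0062]
tool_rot: [-0.098, -3.139, -0.0]
ft_force: [-1.6, -0.1, 0.9]
finger_gap: 0.389
gripper_force: 41.9
```

Request:
jog_arm(
  targets=[
    [0, 0, 0, 0, 0, 0, 0.2],
    [6, 0, 0, 0, 0, 0, 0.2],
    [12, 0, 0, 0, 0, 0, 0.2],
    [12, 0, 0, 0, 0, 0, 0.2],
    [12, 0, 0, 0, 0, 0, 0.2],
  ],
)

```text
clock: 8.38
ee_pos: [0.4609, 0.0623, 0.0063]
tool_rot: [-0.098, -3.139, -0.0]
ft_force: [-1.7, 0.3, 2.1]
finger_gap: 0.388
gripper_force: 41.7
```

Request:
jog_arm(
  targets=[
    [0, 0, 0, 0, 0, 0, 0.2],
    [0, 0, 0, 0, 0, 0, 0.2],
    [6, 0, 0, 0, 0, 0, 0.2],
    [12, 0, 0, 0, 0, 0, 0.2],
    [12, 0, 0, 0, 0, 0, 0.2],
  ],
)

```text
clock: 9.0
ee_pos: [0.4486, 0.0631, 0.0063]
tool_rot: [-0.098, -3.139, 0.0]
ft_force: [-0.8, -1.0, 0.4]
finger_gap: 0.384
gripper_force: 41.7
```

Request:
jog_arm(
  targets=[
    [0, 0, 0, 0, 0, 0, 0.2],
    [0, 0, 0, 0, 0, 0, 0.2],
    [0, 0, 0, 0, 0, 0, 0.2],
  ],
)

```text
clock: 9.38
ee_pos: [0.4493, 0.063, 0.0063]
tool_rot: [-0.098, -3.14, 0.0]
ft_force: [-0.2, -0.3, 1.2]
finger_gap: 0.387
gripper_force: 41.7
```

```bash
cat >> k.py <<'E'
im2,_=cloud("scene");cv2.imwrite(f"pics/s{s['clock']:.1f}.png",np.hstack([cv2.resize(im[150:300,200:400],(400,300)),cv2.resize(im2[150:300,170:370],(400,300))]))
E
python3 k.py; mv pics/s*.png pics/s.png
```

```text
9.375 [0.4493 0.063  0.0063] [[-0.998, 0.062, -0.0], [0.062, 0.998, 0.0], [0.0, -0.0, -1.0]] 0.38713179384961693 41.70605798251927 [-0.17 -0.26  1.23]
board tilt -0.0020932602880364224 0.9870872350911779
[297.9, 408.2] [ 0.392 -0.266  0.02 ]
[188.5, 149.4] [0.639 0.339 0.019]
[250.4, 266.3] [0.508 0.059 0.012]
```

View pics/s.png

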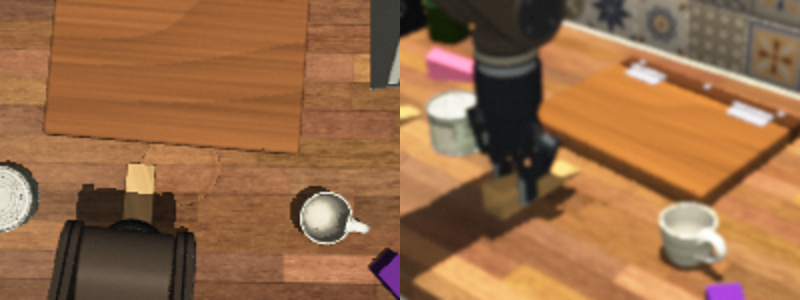

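The board is shut, and the wedge tip (162,140 in the left crop) is about 2 cm clear of the board edge at row 140. I release it and retreat upwards.

Request:
jog_arm(
  targets=[
    [0, 0, 0, 0, 0, 0, 0.5],
    [0, 0, 0, 0, 0, 0, 0.8],
    [0, 0, 0, 0, 0, 0, 0.9],
    [0, 0, 0, 0, 0, 0, 0.9],
  ],
)

```text
clock: 10.07
ee_pos: [0.4493, 0.063, 0.0063]
tool_rot: [0.098, 3.14, 0.0]
ft_force: [0.1, -0.9, -0.5]
finger_gap: 0.896
gripper_force: 0.0
```

Request:
jog_arm(
  targets=[
    [0, 0, -10, 0, 0, 0, 0.9],
    [0, 0, -40, 0, 0, 0, 0.9],
    [0, 0, -80, 0, 0, 0, 0.9],
    [0, 0, -130, 0, 0, 0, 0.9],
    [0, 0, -150, 0, 0, 0, 0.9],
  ],
)

```text
clock: 10.7
ee_pos: [0.4511, 0.0629, 0.1607]
tool_rot: [0.098, 3.133, -0.001]
ft_force: [0.8, 0.8, -0.1]
finger_gap: 0.902
gripper_force: 0.0
```

Request:
jog_arm(
  targets=[
    [0, 0, 0, 0, 0, 0, 0.9],
    [0, 0, 0, 0, 0, 0, 0.9],
  ],
)

```text
clock: 10.95
ee_pos: [0.4485, 0.0631, 0.1554]
tool_rot: [-0.098, -3.138, -0.0]
ft_force: [-0.2, -0.1, -0.5]
finger_gap: 0.898
gripper_force: 0.0
```

```bash
python3 - <<'E'
from g import *
im,P=cloud("wrist");cv2.imwrite("pics/e.png",im)
for o in outline_of("wedge","wrist")[:2]:
    m=cv2.erode(o["region"].astype(np.uint8),np.ones((3,3)))>0
    q=P[m];r=cv2.minAreaRect(q[:,:2].astype(np.float32)*1000);print(o["p"],o["point"],r,np.nanmax(q[:,2]))
E
```

```text
10.95 [0.4485 0.0631 0.1554] [[-0.998, 0.063, -0.002], [0.063, 0.998, 0.0], [0.002, 0.0, -1.0]] 0.8982157478023453 0.0 [-0.16 -0.14 -0.53]
0.85 [216.7, 282.8] ((411.5794982910156, 50.339683532714844), (0.0, 0.0), 0.0) 0.03987083270210057
```

View pics/e.png

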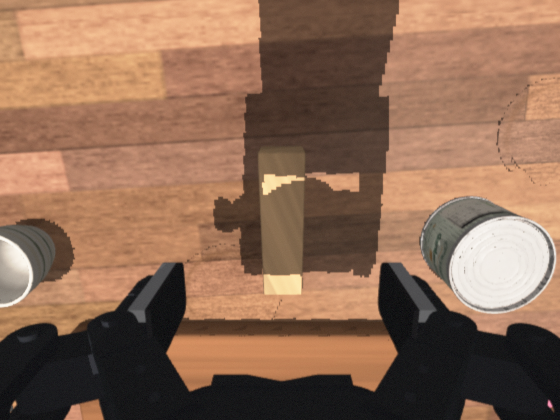

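The wedge lies flat, with its heel at row 148 and its tip at row 295. That leaves it clear of the shut board's edge at about row 322, and the gripper is free. I hand the job in.

```bash
python3 -c "
from workcell import arm
print(arm.close_job())"
```

```text
the job is handed in; nothing more can be done
None
```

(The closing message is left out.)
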